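# Open the hood sash to its mark and slide the tip box in

## Robot

A 7-joint arm with a two-finger parallel gripper is mounted at the origin on a cart in front of the work surface, level with it; the furniture and walls round the work are solid. World frame = base frame: x ahead of the robot, y to its left, z up, the work surface at z = 0. Lengths are in m, angles in rad, forces in N, time in s.
With the tool pointing down it reaches from about 0.35 to 0.9 m from the base axis. Payload 8.1 kg.
Tool frame: the origin (TCP) lies midway between the tips of the shut fingers; the grasp point (between the pads) lies 19 mm behind it; z points along the fingers, y is the line along which they close (so a half turn about z gives the same grasp; the last joint's range is limited). The gripper opens to 92 mm and grips with 3 to 60 N. Pads are 19 mm wide; open, the fingers measure 130 mm over their backs; the gripper's body (75 mm by 190 mm) begins 47 mm behind the grasp point.
Start: joints at [1.188, 0.434, 0.025, 1.573, -0.012, 1.134, -0.075], TCP at [0.173, -0.601, 0.227] pointing down, gripper open.
Joint ranges: [-2.62, 2.62], [-0.44, 2.09], [-1.27, 1.32], [0.08, 2.57], [-1.32, 4.46], [0.12, 2], [-2.74, 2.74]. Speed limits (rad/s): [2.22, 2.22, 3.01, 3.01, 3.14, 3.14, 3.14].

## Interface

Orientations are given as a rotation vector (axis times angle).
In Python, from cell import arm gives the robot as it stands.
- The arm moves only by the tool arm_command, never from a script. Its arguments are lists of equal length, an entry for each row: "dp": the shift along the tool's x, y, z in units of 25 mm (1.0 is 25 mm), a list of three; "angular": the turn, a rotation vector about the tool's x, y, z in units of 0.15 rad (1.0 is 0.15 rad), a list of three; "claw": the opening, from 0 (shut) to 1 (fully open). In form: {"dp": [[x, y, z], ...], "angular": [[rx, ry, rz], ...], "claw": [claw, ...]}. A call has 1 to 10 rows; each row shifts and turns the commanded pose from where the row before left it, along the tool's axes as they then stand; what a row does not reach is not made up. A row lasts 1/10 s, in which the tool goes at most 50 mm and 8.59 degrees, less where a joint would pass 70% of its speed; a pose out of reach is approached as far as the arm can. A call with a number of a shift or a turn outside -1 to 1 is refused whole. A call with a gripper value outside its range is refused whole. The fingers move at their own pace and stop on an object; "force" is the grip in N (left out, the last holds). Time passes only in rows, so rows that do not move let the fingers close. It gives the time, the measured TCP pose, the force, the opening and the grip force at its end, in the units of the state.
- arm.observe(): the state, without advancing time (a new reading comes with each control period).
- arm.get_image(name): name is "scene" or "side" or "wrist"; returns a dict with "frame" (400x640x3 uint8, red, green, blue), "z_map" (400x640 float32, m along the optical axis (not along the pixel's ray), 0 where there is no reading), "K" (3x3 intrinsics, pixels), "R" (3x3) and "t" (3): a world point X has camera coordinates R X + t. Camera axes: x right, y down, z forward; pixel columns grow to the right and rows downward; lengths in m; the calibration is good to about 2 mm. A picture is of the moment at which its call begins.
- arm.sign_off(): hands the job in; it is judged then, once.
The state is a dict: "clock": time; "joints": joint angles; "dq": joint speeds; "joint_efforts": joint torques, N m; "position": TCP position; "ee_rot": TCP orientation; "force": force on the tool from outside, world axes, zero at the start; "ft_torque": the same for the moment, N m; "width": opening from 0.0 (shut) to 1.0 (fully open); "gripper_force": force on a finger pad.
Only numpy, scipy, OpenCV 4.12 (cv2) and the standard library are available. Lean on these libraries where they do the work, as an engineer would, in place of code of your own. Each camera call takes 0.05 s, during which the arm holds its last target. There are 200 camera calls.

## Task

Push the hood's sliding window up from beneath its blue lip, with the fingertips, until its red pointer stands in the green band on the left post, and leave it there. Then slide the white pipette-tip box along the bench under the raised window, by pushing it with the fingertips, until the whole box is far enough in that the window could come down behind it. Do not grip, lift or tip the box, and leave the two jars and the small brown bottle where they stand.

Things in the scene. Friction and masses are not known exactly. Their poses are not given: they have to be found in the camera images.
- hood: Clear-sided white bench-top hood, fixed. Its origin is on the bench in the middle of the opening, in the plane of the window's inner face; +x points into the hood (away from the robot), +y to its left, z up. It turns up to 0.15 rad. The opening is 364 mm wide between two white posts 36 mm square and 540 mm high, centred at y = +200 and -200 mm; the roof is 300 mm high, the back wall starts at x = 269 mm. It has no floor: the bench runs through flat.
- sash (a joint): Height of the sliding window, m: 0 = down (lower edge 10 mm over the bench), grows to 0.24 upwards. It is counterweighted: it moves straight up or down with about 3 N and stays where it is left. Starts between 0 and 0.025.
- lip (a point): Middle of the lower front edge of the window's blue lip: a ledge 350 mm wide (along the hood's y), 10 mm thick, that stands 42 mm out from the window towards the robot. This edge is 54 mm in front of the hood's origin plane, and 65 mm above the bench when the joint is 0. The window goes on for 55 mm below the lip's underside, so the clear opening is 55 mm less than the height of this point. Moves with the window.
- pointer (a point): Left tip of the red pointer (40 mm long, 10 mm tall) at the left end of the window, in front of the left post; 15 mm above the lip's underside. Moves with the window.
- mark: Green band 30 mm tall and 40 mm wide, clipped on the front of the hood's left post; origin at the middle of the band. Its height differs each time, 0.22 to 0.26 m above the bench. Fixed.
- box_centre (a point): Centre (half-way up) of the closed white pipette-tip box, 120 x 83 x 62 mm, 0.17 to 0.35 kg, loose, upright on the bench before the hood with a long side towards the robot. Its x axis runs along the 120 mm side (roughly along the hood's +y), its y axis points roughly to the robot.
- near_left (a point): Left (hood's +y) end of the box's long side that faces the robot, half-way up (31 mm).
- near_right (a point): Right (hood's -y) end of the same side, half-way up.
- redjar: White specimen jar with red cap, 47 mm wide, 53 mm high, loose, outside the hood to its left; origin under its centre.
- oil: Brown bottle with black cap, 31 mm wide, 67 mm high, loose, outside the hood to its right; origin under its centre.
- bluejar: White specimen jar with blue cap, 63 mm wide, 39 mm high, loose, outside the hood to its right; origin under its centre.
Mind the look-alikes: they are no part of the job. What is shaped like the part that bears box_centre but turquoise is not meant.

How it is judged:
On the way, in this order (a step that is already met when the one before it is completed fails the run):
1. the window's red pointer stands in the green band (z of pointer in the frame of mark between -0.015 and 0.015 m and x of near_left in the frame of hood below -0.03 m), for 0.3 s.
2. the whole box is behind the window (x of each of near_left, near_right in the frame of hood above 0 m), for 0.2 s.
At the end, for the whole second after the job is handed in: The red pointer is within the green band (15 mm either side of its middle) and the window at rest; both near corners of the box are behind the plane of the window's inner face, the box standing flat on the bench inside the hood (all of step 2 and z of pointer in the frame of mark between -0.015 and 0.015 m and velocity of joint sash between -0.005 and 0.005 m/s and y of box_centre in the frame of hood between -0.18 and 0.18 m and height (world z) of box_centre below 0.037 m and angle between box_centre's own z axis and vertical below 0.1 rad); the robot touches nothing.
It fails at once if the box is lifted more than 12 mm off the bench (height (world z) of box_centre above 0.0435 m).
It fails at once if the box is tipped by more than 0.25 rad (angle between box_centre's own z axis and vertical above 0.25 rad).
It fails at once if the red-capped jar is moved more than 20 mm (distance of redjar from where it was at the start of the episode above 0.02 m).
It fails at once if the brown bottle is moved more than 20 mm (distance of oil from where it was at the start of the episode above 0.02 m).
It fails at once if the blue-capped jar is moved more than 20 mm (distance of bluejar from where it was at the start of the episode above 0.02 m).
It also fails if it takes over 70 s, if anything falls off the work surface, if the arm or the gripper's body presses on something with over 40 N, if the wrist force passes 120 N, or if a joint passes its speed limit or range.

## Working session

There is one attempt and no reset: what is moved stays moved. The work goes in short steps, Python scripts to look and compute and a tool call to move; the robot and the scene stay as the last step left them, time stands still between calls to the robot, and variables do not carry over. Pictures are saved under pics/ and viewed, at most 10 in all, crops included, and the job is handed in when it is done.

Besides the shell and the picture viewer there is one more tool, called after "Emit:" as name(argument=value, ...), one argument or row to a line, values as JSON. arm_command: Moves the arm, as the interface text tells. Its arguments: {"type":"object","properties":{"dp":{"type":"array","items":{"type":"array","items":{"type":"number"}}},"angular":{"type":"array","items":{"type":"array","items":{"type":"number"}}},"claw":{"type":"array","items":{"type":"number"}},"force":{"type":"number"}},"required":["dp","angular","claw"]}

```bash
mkdir -p pics
python3 - <<'E'
from cell import arm
import cv2,numpy as np
for n in ["scene","side"]:
    d=arm.get_image(n); cv2.imwrite(f"pics/{n}0.png",d["frame"][:,:,::-1]); np.savez(f"{n}0.npz",**d)
    print(n,d["K"].round(1).tolist(),d["R"].round(3).tolist(),d["t"].round(3).tolist())
s=arm.observe();print({k:np.round(v,3).tolist() for k,v in s.items()})
E
```

```text
scene [[508.9, 0.0, 317.4], [0.0, 508.9, 202.5], [0.0, 0.0, 1.0]] [[0.356, -0.934, 0.008], [-0.823, -0.318, -0.47], [0.442, 0.161, -0.883]] [-0.272, 0.585, 1.286]
side [[371.6, 0.0, 318.2], [0.0, 371.6, 198.9], [0.0, 0.0, 1.0]] [[-0.355, -0.935, -0.01], [-0.762, 0.296, -0.576], [0.541, -0.197, -0.817]] [0.17, 0.602, 0.75]
{'clock': 0.1, 'joints': [1.188, 0.435, 0.025, 1.574, -0.012, 1.134, -0.075], 'dq': [-0.0, -0.0, -0.003, -0.004, -0.002, -0.002, 0.0], 'joint_efforts': [0.003, -66.912, 0.988, -31.514, -0.061, 0.037, 0.0], 'position': [0.172, -0.6, 0.226], 'ee_rot': [-3.11, -0.438, 0.0], 'force': [-0.239, -0.318, -0.399], 'ft_torque': [-0.065, 0.015, 0.039], 'gripper_force': 0.0, 'width': 0.999}
```

View pics/scene0.png

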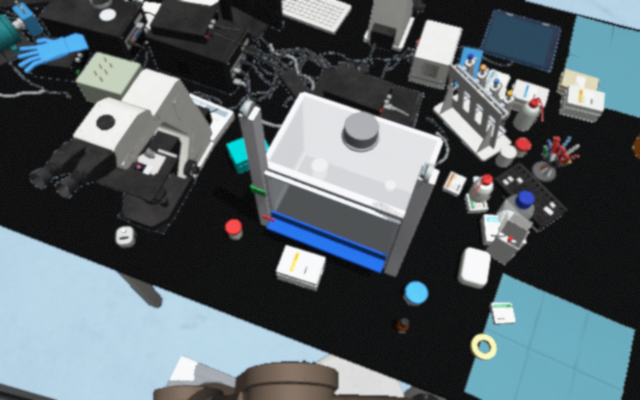

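View pics/side0.png

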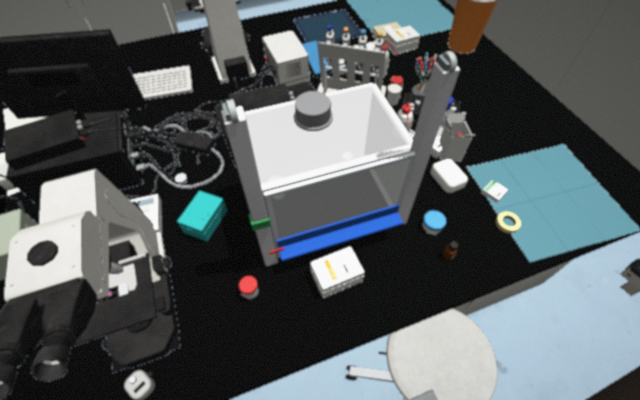

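The white box in front of the hood is at scene (301,267) and side (337,271). Things that could be mistaken for it are the turquoise box at scene (250,152), the white rounded case at (475,267), and small cartons at (454,183) and (503,313). The description picks (301,267). The lip is the blue strip at scene (325,243), the pointer is red at (266,218), and the band is green at (258,190).

```bash
cat > h.py <<'E'
import cv2,numpy as np
def cloud(d):
    v,u=np.mgrid[:400,:640]; z=d["z_map"]; K=d["K"]
    c=np.stack([(u-K[0,2])/K[0,0]*z,(v-K[1,2])/K[1,1]*z,z],-1)
    return (c-d["t"])@d["R"]
def blobs(d,lo,hi,roi=None,n=1,minA=8):
    hsv=cv2.cvtColor(d["frame"],cv2.COLOR_RGB2HSV); m=cv2.inRange(hsv,np.array(lo),np.array(hi))
    if lo[0]==0 and hi[0]<12: m|=cv2.inRange(hsv,np.array([170,lo[1],lo[2]]),np.array([180,255,255]))
    if roi: k=np.zeros_like(m);k[roi[1]:roi[3],roi[0]:roi[2]]=255;m&=k
    N,L,S,C=cv2.connectedComponentsWithStats(m)
    o=sorted(range(1,N),key=lambda i:-S[i,4])[:n]
    return [(L==i,S[i],C[i]) for i in o if S[i,4]>=minA]
def ray(d,px,z):
    K=d["K"];o=-d["R"].T@d["t"];r=d["R"].T@np.linalg.solve(K,np.array([px[0],px[1],1.]))
    return o+r*(z-o[2])/r[2]
E
python3 - <<'E'
from h import *
np.set_printoptions(precision=4,suppress=True)
R={"scene":dict(lip=(250,200,400,280),green=(245,180,275,200),ptr=(255,210,280,225),box=(272,240,330,292),red=(220,215,248,240),blue=(400,275,432,310),oil=(390,312,415,336)),
"side":dict(lip=(265,200,415,265),green=(245,210,275,235),ptr=(264,240,290,260),box=(305,245,370,300),red=(235,270,262,300),blue=(418,205,450,240),oil=(435,235,465,265))}
C=dict(lip=((105,120,80),(125,255,255)),green=((45,120,60),(80,255,255)),ptr=((0,120,80),(8,255,255)),box=((0,0,120),(180,120,255)),red=((0,120,80),(8,255,255)),blue=((95,120,80),(115,255,255)),oil=((0,30,15),(20,255,120)))
for n in R:
    d=dict(np.load(n+"0.npz"));P=cloud(d)
    for k,r in R[n].items():
        for m,s,c in blobs(d,*C[k],r,1):
            q=P[m&(d["z_map"]>0)]
            print(n,k,s.tolist(),c.round(1),"med",np.median(q,0),"lo",np.percentile(q,3,0),"hi",np.percentile(q,97,0))
            if k=="box":
                t=q[abs(q[:,2]-.062)<.006]; rr=cv2.minAreaRect((t[:,:2]*1000).astype(np.float32)); print("  top",rr,cv2.boxPoints(rr).round(0).tolist())
            if k=="lip":
                for z0 in np.arange(.06,.12,.01):
                    t=q[abs(q[:,2]-z0)<.005]; print("   z",z0,len(t),t.mean(0) if len(t) else '')
                t=q[q[:,2]>.0]; print(cv2.minAreaRect((t[:,:2]*1000).astype(np.float32)))
im=[]
d=dict(np.load("scene0.npz"))["frame"][170:300,220:440];e=dict(np.load("side0.npz"))["frame"][190:310,230:430]
cv2.imwrite("pics/c.png",np.vstack([cv2.resize(d,(500,295)),cv2.resize(e,(500,300))])[:,:,::-1])
E
```

```text
scene lip [266, 210, 121, 63, 2524] [327.  241.6] med [ 0.5685 -0.1047  0.0849] lo [ 0.5388 -0.2646  0.0741] hi [0.5835 0.0638 0.1216]
   z 0.06 1 [ 0.5748 -0.2741  0.0566]
   z 0.06999999999999999 11 [ 0.5466 -0.1065  0.0743]
   z 0.07999999999999999 1191 [ 0.5573 -0.1047  0.0817]
   z 0.08999999999999998 530 [ 0.5631 -0.1037  0.0878]
   z 0.09999999999999998 165 [ 0.5764 -0.1001  0.1   ]
   z 0.10999999999999997 190 [ 0.5769 -0.103   0.1104]
((562.2794799804688, -87.696533203125), (373.9787902832031, 48.272216796875), 88.33360290527344)
scene green [250, 183, 15, 13, 84] [256.9 189.8] med [0.579  0.1043 0.23  ] lo [0.5762 0.0832 0.0024] hi [0.6988 0.2046 0.2393]
scene ptr [262, 215, 9, 5, 26] [266.2 217. ] med [0.5733 0.0868 0.0908] lo [0.57   0.0733 0.0691] hi [0.5866 0.1008 0.0976]
scene box [276, 245, 50, 43, 1387] [300.8 265.9] med [ 0.4798 -0.0576  0.0618] lo [ 0.4434 -0.1132  0.0007] hi [0.5295 0.0028 0.0678]
  top ((485.4119873046875, -55.0629997253418), (83.83026885986328, 117.56169891357422), 2.716789960861206) [[441.0, 2.0], [446.0, -116.0], [530.0, -112.0], [524.0, 6.0]]
[... 1179 characters left out ...]
de box [310, 246, 55, 48, 1606] [337.  269.2] med [ 0.4806 -0.0546  0.0626] lo [ 0.446  -0.1137  0.0177] hi [0.5285 0.0016 0.066 ]
  top ((488.28857421875, -57.269691467285156), (83.45809173583984, 118.67476654052734), 2.354341983795166) [[444.0, 0.0], [449.0, -118.0], [532.0, -115.0], [528.0, 4.0]]
side red [238, 275, 20, 19, 304] [247.6 284.1] med [0.53   0.1754 0.0531] lo [ 0.5087  0.1534 -0.0004] hi [0.5772 0.2011 0.0571]
side blue [423, 209, 24, 21, 387] [434.6 219.4] med [ 0.5334 -0.385   0.0384] lo [ 0.5061 -0.4343 -0.0006] hi [ 0.5752 -0.3568  0.042 ]
side oil [442, 244, 17, 19, 187] [449.1 252.8] med [ 0.4278 -0.3684  0.0217] lo [ 0.4178 -0.4071 -0.0014] hi [ 0.4601 -0.3615  0.0531]
```

View pics/c.png

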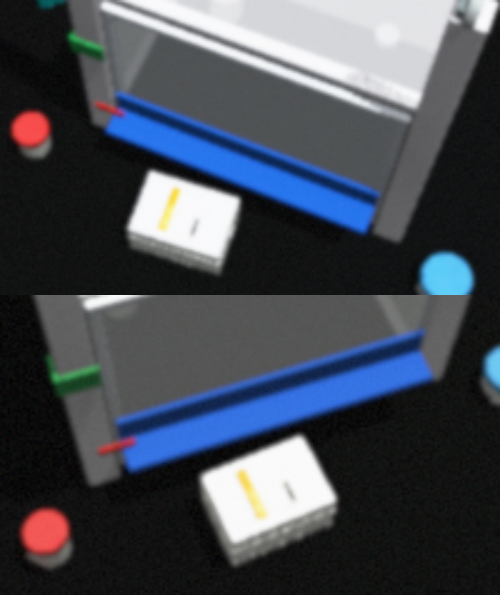

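The crop shows the white box with its yellow label standing directly before the blue lip, so the choice stands. The red pointer sits low and the green band higher on the left post. Next I get the hood yaw from the lip's front edge and plan the first move.

```bash
cat >> h.py <<'E'
from scipy.spatial.transform import Rotation as Ro
def lipfit(d,roi,z):
    m=blobs(d,(105,120,80),(125,255,255),roi)[0][0]
    u=np.where(m.any(0))[0][6:-6]; p=np.array([ray(d,(c,np.where(m[:,c])[0].max()+.5),z) for c in u])
    for _ in range(5):
        f=np.polyfit(p[:,1],p[:,0],1); r=abs(p[:,0]-np.polyval(f,p[:,1])); p=p[r<max(.002,2*np.median(r))]
    return f,p[:,1].min(),p[:,1].max()
def pose(yaw,tilt):
    """tool x forward at yaw, fingers tilted forward by tilt from straight down"""
    return Ro.from_euler('z',yaw)*Ro.from_euler('x',np.pi)*Ro.from_euler('y',tilt)
def plan(s,pos,R):
    R0=Ro.from_rotvec(s["ee_rot"]); 
    print("shift units in present tool axes",(R0.inv().apply(np.array(pos)-s["position"])/.025).round(2),"turn units",((R0.inv()*R).as_rotvec()/.15).round(2))
E
python3 - <<'E'
from h import *
from cell import arm
for n,roi in (("scene",(250,200,400,280)),("side",(265,200,415,265))):
    d=dict(np.load(n+"0.npz"));f,a,b=lipfit(d,roi,.076);print(n,f,np.arctan(-f[0]),a,b,"x mid",np.polyval(f,-.1))
s=arm.observe(); print(pose(.28,0).as_rotvec())
plan(s,[.36,-.25,.25],pose(.04,0))
plan(s,[.36,-.25,.25],pose(.04,1.2))
E
```

```text
scene [0.03386349 0.54241556] -0.03385055563098893 -0.2695621336422306 0.056525734362608715 x mid 0.5390292135735948
side [0.03840574 0.5454109 ] -0.03838687193126821 -0.25176524799949895 0.07361669860572215 x mid 0.5415703232464616
[3.11085530e+00 4.38387624e-01 2.68435000e-17]
shift units in present tool axes [ 11.08 -11.4   -0.94] turn units [-0.01  0.    1.6 ]
shift units in present tool axes [ 11.08 -11.4   -0.94] turn units [-0.97  7.96  1.4 ]
```

Emit:
arm_command(
  dp=[
    [1,-1,-0.1],
    [1,-1,-0.1],
    [1,-1,-0.1],
    [1,-1,-0.1],
    [1,-1,-0.1],
    [1,-1,-0.1],
    [1,-1,-0.1],
    [1,-1,-0.1],
    [1,-1,-0.1],
    [1,-1,-0.1],
  ],
  angular=[
    [0,0,0],
    [0,0,0],
    [0,0,0],
    [0,0,0],
    [0,0,0],
    [0,0,0],
    [0,0,0],
    [0,0,0],
    [0,0,0],
    [0,0,0],
  ],
  claw=[0,0,0,0,0,0,0,0,0,0],
)

```text
clock: 1.1
position: [0.3441, -0.29, 0.2517]
ee_rot: [-3.111, -0.438, 0.001]
force: [0.9, 0.3, -0.5]
width: 0.176
gripper_force: 0.0
```

Emit:
arm_command(
  dp=[
    [1,-1,0],
    [0,-0.5,0],
    [0,0,0],
    [0,0,0],
    [0,0,0],
    [0,0,0],
    [0,0,0],
    [0,0,0],
    [0,0,0],
    [0,0,0],
  ],
  angular=[
    [0,0,1],
    [0,0,1.0],
    [0,0,0.1],
    [0,1,0],
    [0,1,0],
    [0,1,0],
    [0,1,0],
    [0,1,0],
    [0,0,0],
    [0,0,0],
  ],
  claw=[0,0,0,0,0,0,0,0,0,0],
)

```text
clock: 2.1
position: [0.36, -0.2425, 0.2494]
ee_rot: [-2.988, 0.026, -0.911]
force: [0.2, 0.4, -0.6]
width: 0.003
gripper_force: 0.0
```

Run:
```python
from h import *
from cell import arm
s=arm.observe(); print(s["clock"],s["position"].round(3) if hasattr(s["position"],"round") else s["position"],np.round(s["joints"],3),Ro.from_rotvec(s["ee_rot"]).as_matrix().round(3))
plan(s,[.42,-.23,.12],pose(-.036,1.2))
```

```text
2.1 [ 0.36  -0.243  0.249] [ 0.805 -0.083  0.024  2.339 -0.794  0.625 -0.162] [[ 0.83  -0.011  0.558]
 [-0.021 -1.     0.012]
 [ 0.557 -0.022 -0.83 ]]
shift units in present tool axes [-0.9  -0.41  5.64] turn units [-0.22  4.06 -0.01]
```

Emit:
arm_command(
  dp=[
    [0,0,0],
    [0,0,0],
    [0,0,0],
    [0,0,0],
    [0,0,0],
    [0,0,0],
  ],
  angular=[
    [0,0.8,0],
    [0,0.8,0],
    [0,0.8,0],
    [0,0.8,0],
    [0,0.8,0],
    [0,0,0],
  ],
  claw=[0,0,0,0,0,0],
)

```text
clock: 2.7
position: [0.3602, -0.2442, 0.2613]
ee_rot: [2.871, 0.014, 1.262]
force: [1.3, 0.9, 0.2]
width: 0.005
gripper_force: 0.0
```

```bash
cat > st.py <<'E'
from h import *
from cell import arm
import sys
s=arm.observe(); M=Ro.from_rotvec(s["ee_rot"]).as_matrix()
print(s["clock"],np.round(s["position"],3),np.round(s["joints"],3),"z",M[:,2].round(3),"tilt",np.arccos(-M[2,2]).round(3),"F",np.round(s["force"],1))
if len(sys.argv)>3: plan(s,[float(a) for a in sys.argv[1:4]],pose(-.036,float(sys.argv[4])))
E
python3 st.py .45 -.23 .12 1.2
```

```text
2.7 [ 0.36  -0.244  0.261] [ 0.332 -0.143  0.64   2.502 -1.234  0.617  0.433] z [ 0.737 -0.001 -0.676] tilt 0.828 F [1.3 0.9 0.2]
shift units in present tool axes [-1.73 -0.59  6.47] turn units [-0.21  2.48  0.2 ]
```

Emit:
arm_command(
  dp=[
    [0.2,-0.1,0.8],
    [0.1,-0.1,0.8],
    [0,-0.1,0.8],
    [0,0,0.8],
    [0,0,0.6],
    [0,0,0],
    [0,0,0],
    [0,0,0],
    [0,0,0],
  ],
  angular=[
    [0,0,0],
    [0,0.2,0],
    [0,0.3,0],
    [0,0.3,0],
    [0,0.3,0],
    [0,0.5,0],
    [0,0.5,0],
    [0,0.4,0],
    [0,0,0],
  ],
  claw=[0,0,0,0,0,0,0,0,0],
)

```text
clock: 3.6
position: [0.4084, -0.2129, 0.3084]
ee_rot: [2.707, 0.013, 1.4]
force: [0.1, 0.8, -0.9]
width: 0.002
gripper_force: 0.0
```

```bash
python3 st.py .5 -.23 .05 1.2
```

```text
3.6 [ 0.408 -0.213  0.308] [-0.219 -0.437  0.721  2.566 -1.314  0.119  0.286] z [ 0.815 -0.079 -0.574] tilt 0.959 F [ 0.1  0.8 -0.9]
shift units in present tool axes [-6.33 -0.34  8.98] turn units [0.27 1.62 0.51]
```

```bash
cat > fk.py <<'E'
from h import *
import itertools
from scipy.optimize import least_squares
from cell import arm
s=arm.observe()
J=[[1.188,.435,.025,1.574,-.012,1.134,-.075],[.805,-.083,.024,2.339,-.794,.625,-.162],[.332,-.143,.64,2.502,-1.234,.617,.433],list(s["joints"])]
P=np.array([[.172,-.6,.226],[.36,-.243,.249],[.3602,-.2442,.2613],list(s["position"])])
Rr=[Ro.from_rotvec(v) for v in ([-3.11,-.438,0],[-2.988,.026,-.911],[2.871,.014,1.262],s["ee_rot"])]
def chain(j,sg,o1,o7):
    R=Ro.identity();out=[]
    for i,ax in enumerate("zyzyzyz"):
        R=R*Ro.from_euler(ax,sg[i]*j[i]+(o1 if i==0 else o7 if i==6 else 0));out.append(R)
    return out
def cols(j,sg,o1,o7):
    c=[o.as_matrix() for o in chain(j,sg,o1,o7)]
    return np.column_stack([[0,0,1],c[0][:,0],c[2][:,0],c[2][:,2],c[4][:,0],c[4][:,2],c[6][:,2],c[5][:,0]])
def fit():
    best=None
    for sg in itertools.product([1,-1],repeat=4):
        S=[sg[0],1,sg[1],1,sg[2],1,sg[3]]
        f=lambda o:np.concatenate([(r.inv()*chain(j,S,*o)[-1]).as_rotvec() for j,r in zip(J,Rr)])
        for a in (0,1.57,3.14,-1.57):
          for b in (0,1.57,3.14,-1.57):
            q=least_squares(f,[a,b])
            if best is None or q.cost<best[0]: best=(q.cost,S,q.x)
    c,S,o=best
    A=np.vstack([cols(j,S,*o) for j in J]);l,res,rk,sv=np.linalg.lstsq(A,P.ravel(),rcond=1e-3)
    return c,S,o,l,(A@l-P.ravel())
if __name__=="__main__":
    c,S,o,l,e=fit();print(c,S,o,l.round(3),e.round(3))
E
python3 fk.py
```

```text
3.5576909400236403e-07 [-1, 1, -1, 1, -1, 1, -1] [6.28331343 1.57081696] [ 0.262 -0.021  0.056  0.509 -0.04   0.413  0.334  0.018] [ 0.048  0.024  0.001  0.025  0.001  0.006 -0.011 -0.004 -0.004 -0.005
  0.006 -0.003]
```

Emit:
arm_command(
  dp=[
    [0,0,0],
    [0,0,0],
    [0,0,0],
    [0,0,0],
  ],
  angular=[
    [0,-1,0],
    [0,-1,0],
    [0,-1,0],
    [0,0,0],
  ],
  claw=[0,0,0,0],
)

```text
clock: 4.0
position: [0.4161, -0.2174, 0.3369]
ee_rot: [2.718, 0.03, 1.292]
force: [0.1, -1.3, 0.4]
width: 0.006
gripper_force: 0.0
```

```bash
cat >> st.py <<'E'
import json
open("log.txt","a").write(json.dumps([list(map(float,s["joints"])),list(map(float,s["position"])),list(map(float,s["ee_rot"]))])+"\n")
E
python3 st.py .45 -.23 .2 0
```

```text
4.0 [ 0.416 -0.217  0.337] [ 0.253 -0.317  0.321  2.449 -1.014  0.304 -0.067] z [ 0.773 -0.11  -0.624] tilt 0.897 F [ 0.1 -1.3  0.4]
shift units in present tool axes [-3.4  -0.25  4.52] turn units [ 0.8  -5.92  0.36]
```

Emit:
arm_command(
  dp=[
    [0.5,0,0.5],
    [0.5,0,0.5],
    [0.5,0,0.5],
    [0,0,0],
  ],
  angular=[
    [0,-1,0],
    [0,-1,0],
    [0,-1,0],
    [0,0,0],
  ],
  claw=[0,0,0,0],
)

```text
clock: 4.4
position: [0.4507, -0.2074, 0.3452]
ee_rot: [2.843, 0.055, 1.006]
force: [1.0, -0.7, 0.5]
width: 0.005
gripper_force: 0.0
```

```bash
python3 st.py .45 -.23 .2 0
```

```text
4.4 [ 0.451 -0.207  0.345] [ 0.678 -0.192 -0.173  2.219 -0.52   0.503 -0.654] z [ 0.629 -0.105 -0.77 ] tilt 0.691 F [ 1.  -0.7  0.5]
shift units in present tool axes [-3.72  0.14  4.55] turn units [ 0.77 -4.54  0.48]
```

Emit:
arm_command(
  dp=[
    [0,1,0],
    [0,1,0],
    [0,1,0],
    [0,0,0],
  ],
  angular=[
    [-0.5,0,1],
    [-0.5,0,1],
    [-0.5,0,1],
    [0,0,0],
  ],
  claw=[0,0,0,0],
)

```text
clock: 4.8
position: [0.4351, -0.2823, 0.3501]
ee_rot: [2.72, -0.616, 1.009]
force: [0.2, 0.6, -0.7]
width: 0.005
gripper_force: 0.0
```

```bash
python3 st.py .45 -.23 .2 0
python3 - <<'E'
import fk,json,itertools
from fk import *
for L in open("log.txt"):
    a,b,c=json.loads(L);J.append(a);fk.Rr.append(Ro.from_rotvec(c));fk.P=np.vstack([fk.P,b])
S=[-1,1,-1,1,-1,1,-1]
print([round(float((r.inv()*chain(j,S,0,np.pi/2)[-1]).magnitude()),4) for j,r in zip(J,fk.Rr)])
def c2(j):
    c=[o.as_matrix() for o in chain(j,S,0,np.pi/2)]
    return np.column_stack([np.eye(3),c[0][:,:2],c[2],c[4],c[6][:,2],c[5][:,:2]])
A=np.vstack([c2(j) for j in J]);
for rc in (1e-2,3e-3,1e-3,):
    l,_,rk,sv=np.linalg.lstsq(A,fk.P.ravel(),rcond=rc);print(rk,l.round(3),abs(A@l-fk.P.ravel()).reshape(-1,3).max(1).round(4))
E
```

```text
4.8 [ 0.435 -0.282  0.35 ] [ 0.948 -0.178 -0.388  2.203 -0.283  0.401 -1.255] z [ 0.583 -0.301 -0.755] tilt 0.715 F [ 0.2  0.6 -0.7]
shift units in present tool axes [-4.19 -2.26  4.25] turn units [ 1.12 -4.67 -2.61]
[0.0005, 0.0007, 0.0003, 0.0, 0.0, 0.0, 0.0]
13 [-0.002  0.     0.273  0.001 -0.036 -0.    -0.016  0.557 -0.001 -0.
  0.427  0.372 -0.    -0.   ] [0.0001 0.0002 0.0001 0.0001 0.0001 0.0002 0.0001]
13 [-0.002  0.     0.273  0.001 -0.036 -0.    -0.016  0.557 -0.001 -0.
  0.427  0.372 -0.    -0.   ] [0.0001 0.0002 0.0001 0.0001 0.0001 0.0002 0.0001]
13 [-0.002  0.     0.273  0.001 -0.036 -0.    -0.016  0.557 -0.001 -0.
  0.427  0.372 -0.    -0.   ] [0.0001 0.0002 0.0001 0.0001 0.0001 0.0002 0.0001]
```

```bash
cat > ik.py <<'E'
from h import *
from scipy.optimize import least_squares
S=[-1,1,-1,1,-1,1,-1]
l=np.array([-.002,0,.273,.001,-.036,0,-.016,.557,-.001,0,.427,.372,0,0])
lo=np.array([-2.62,-.44,-1.27,.08,-1.32,.12,-2.74])+.03;hi=np.array([2.62,2.09,1.32,2.57,4.46,2,2.74])-.03
def fk(j):
    R=Ro.identity();c=[]
    for i,ax in enumerate("zyzyzyz"):
        R=R*Ro.from_euler(ax,S[i]*j[i]+(np.pi/2 if i==6 else 0));c.append(R.as_matrix())
    return np.column_stack([np.eye(3),c[0][:,:2],c[2],c[4],c[6][:,2],c[5][:,:2]])@l,R
def ik(p,R,n=25,seeds=()):
    rng=np.random.default_rng(0);out=[]
    def f(j):
        q,r=fk(j);return np.r_[(q-p)*5,(R.inv()*r).as_rotvec()]
    for k in range(n):
        s=least_squares(f,rng.uniform(lo,hi),bounds=(lo,hi))
        if s.cost<1e-7 and not any(abs(s.x-o).max()<.3 for o in out): out.append(s.x)
    return out
E
python3 - <<'E'
from ik import *
for name,p in (("lip",[.56,-.23,.06]),("lipup",[.56,-.23,.20]),("push",[.61,-.06,.035])):
    for yaw in (-.3,0,.3):
        print(name,yaw,[(t,[o[[4,5]].round(1).tolist() for o in ik(np.array(p),pose(yaw,t),14)][:3]) for t in (.6,.8,1.0,1.2)])
E
```

```text
lip -0.3 [(0.6, [[2.5, 0.3], [4.3, 1.0]]), (0.8, [[2.9, 0.7], [3.9, 1.2], [3.1, 0.7]]), (1.0, [[2.8, 1.2]]), (1.2, [])]
lip 0 [(0.6, [[2.6, 0.2], [4.4, 1.2], [4.2, 0.4]]), (0.8, [[3.5, 0.5], [4.1, 1.4], [3.7, 0.7]]), (1.0, [[3.7, 1.0]]), (1.2, [[3.8, 1.5], [3.7, 1.3]])]
lip 0.3 [(0.6, [[1.3, 0.4], [-1.3, 0.2], [0.9, 0.2]]), (0.8, [[2.2, 0.2], [4.2, 0.2], [4.4, 1.5]]), (1.0, [[4.2, 0.7], [4.3, 1.6]]), (1.2, [[4.2, 1.6], [4.2, 1.2]])]
lipup -0.3 [(0.6, [[1.2, 0.4], [-0.4, 0.2], [0.9, 0.3]]), (0.8, [[3.5, 0.3], [4.2, 0.6]]), (1.0, [[3.2, 0.7]]), (1.2, [])]
lipup 0 [(0.6, [[0.8, 0.4], [-1.1, 0.4], [-0.1, 0.2]]), (0.8, [[4.3, 0.2], [4.4, 0.6], [4.4, 0.5]]), (1.0, [[3.9, 0.7], [4.2, 1.4]]), (1.2, [[3.8, 1.1], [3.7, 0.9]])]
lipup 0.3 [(0.6, [[0.4, 0.5], [-0.8, 0.5], [-1.0, 0.6]]), (0.8, [[0.1, 0.2], [-1.0, 0.3], [-1.3, 0.5]]), (1.0, []), (1.2, [[4.3, 0.5], [4.4, 1.3]])]
push -0.3 [(0.6, [[2.0, 0.6], [4.2, 0.8], [2.8, 0.3]]), (0.8, [[2.3, 1.1], [2.8, 0.7], [3.7, 0.9]]), (1.0, [[2.6, 1.2]]), (1.2, [[2.6, 1.9]])]
push 0 [(0.6, [[2.4, 0.4], [4.2, 1.1], [3.5, 0.4]]), (0.8, [[2.7, 0.8], [3.1, 0.8], [3.8, 1.3]]), (1.0, [[3.0, 1.2]]), (1.2, [])]
push 0.3 [(0.6, [[2.7, 0.2], [4.3, 1.3], [3.9, 0.3]]), (0.8, [[3.4, 0.6], [4.1, 1.5], [3.9, 1.0]]), (1.0, [[3.5, 0.9], [3.7, 1.1]]), (1.2, [[3.7, 1.9], [3.7, 1.2]])]
```

```bash
cat > path.py <<'E'
from ik import *
def elbow(j):
    R=(Ro.from_euler('z',-j[0])*Ro.from_euler('y',j[1])*Ro.from_euler('z',-j[2])).as_matrix(); return np.array([0,0,.273])+R[:,2]*.557
def rows(js):
    ps=[fk(j) for j in js];o=[]
    for (p,R),(q,T) in zip(ps,ps[1:]):
        o.append((R.inv().apply(q-p)/.025,(R.inv()*T).as_rotvec()/.15))
    return o
def solve(p,R,j0,n=40):
    c=ik(np.array(p),R,n)
    return sorted(c,key=lambda j:abs(j-j0).max())
E
python3 - <<'E'
from path import *
from cell import arm
j0=np.array(arm.observe()["joints"])
for p in ([.46,-.23,.16],[.56,-.23,.06],[.56,-.23,.21]):
  for yaw in (-.036,.25):
   for roll in (0,np.pi):
    for g in solve(p,pose(yaw,1.1)*Ro.from_euler('z',roll),j0,25)[:3]:
        print(p[0],p[2],yaw,round(roll),g.round(2),"elb",elbow(g).round(2))
E
```

```text
0.46 0.16 0.25 0 [ 1.85  0.9  -1.2   2.41  4.15  0.25  1.82] elb [-0.12 -0.42  0.62]
0.46 0.16 0.25 0 [ 1.28  0.56 -0.37  2.46  4.43  0.87  1.46] elb [ 0.08 -0.28  0.75]
0.46 0.16 0.25 3 [ 1.87  0.93 -1.24  2.41  4.06  0.21 -1.23] elb [-0.13 -0.43  0.61]
0.46 0.16 0.25 3 [ 1.66  0.7  -0.87  2.43  4.38  0.54 -1.59] elb [-0.03 -0.36  0.7 ]
0.46 0.16 0.25 3 [ 1.31  0.56 -0.41  2.45  4.43  0.85 -1.67] elb [ 0.08 -0.29  0.74]
0.56 0.06 -0.036 0 [ 1.22  1.01 -0.82  2.49  3.32  0.97  2.36] elb [ 0.16 -0.44  0.57]
0.56 0.06 -0.036 0 [ 0.96  0.88 -0.47  2.51  3.51  1.1   2.03] elb [ 0.25 -0.35  0.63]
0.56 0.06 -0.036 0 [ 0.61  0.84 -0.03  2.54  3.64  1.3   1.72] elb [ 0.34 -0.24  0.64]
0.56 0.06 -0.036 3 [ 1.47  1.32 -1.23  2.47  2.95  0.92 -0.17] elb [ 0.05 -0.54  0.41]
0.56 0.06 -0.036 3 [ 1.3   1.08 -0.94  2.49  3.24  0.94 -0.63] elb [ 0.13 -0.47  0.54]
0.56 0.06 -0.036 3 [ 0.95  0.88 -0.46  2.51  3.51  1.11 -1.13] elb [ 0.25 -0.35  0.63]
0.56 0.06 0.25 0 [ 1.45  1.04 -0.9   2.31  3.81  0.48  2.2 ] elb [ 0.06 -0.48  0.55]
0.56 0.06 0.25 0 [ 0.96  0.82 -0.23  2.35  4.13  0.96  1.69] elb [ 0
[... 573 characters left out ...]
-0.85] elb [ 0.03 -0.35  0.71]
0.56 0.21 -0.036 3 [ 1.34  0.54 -0.95  2.45  3.4   0.62 -1.2 ] elb [ 0.07 -0.28  0.75]
0.56 0.21 -0.036 3 [ 1.01  0.42 -0.51  2.48  3.64  0.74 -1.53] elb [ 0.12 -0.19  0.78]
0.56 0.21 0.25 0 [ 1.62  0.75 -1.15  2.27  4.17  0.28  1.57] elb [-0.02 -0.38  0.68]
0.56 0.21 0.25 0 [0.73 0.44 0.06 2.34 4.38 0.97 1.17] elb [ 0.18 -0.16  0.78]
0.56 0.21 0.25 0 [0.49 0.46 0.38 2.36 4.39 1.11 1.14] elb [ 0.22 -0.12  0.77]
0.56 0.21 0.25 3 [ 1.66  0.81 -1.24  2.27  4.    0.21 -1.39] elb [-0.04 -0.4   0.66]
0.56 0.21 0.25 3 [ 1.29  0.52 -0.65  2.3   4.36  0.64 -1.87] elb [ 0.08 -0.27  0.76]
0.56 0.21 0.25 3 [ 1.    0.45 -0.27  2.32  4.37  0.82 -1.93] elb [ 0.13 -0.2   0.77]
```

```bash
cat > flip.py <<'E'
from path import *
from cell import arm
import sys
s=arm.observe();j0=np.array(s["joints"]);np.set_printoptions(suppress=True,precision=3)
print("now",s["clock"],j0,s["position"],"fkerr",fk(j0)[0]-s["position"])
try: g=np.load("goal.npy")
except Exception:
    c=solve([.5,-.27,.22],pose(-.036,1.0)*Ro.from_euler('z',np.pi),j0,40); c=[x for x in c if x[4]>2.3]
    print(np.array(c[:4])); g=c[0]; np.save("goal.npy",g)
n=int(sys.argv[1]); u=np.linspace(0,1,n+1)[:,None]
js=j0+(g-j0)*u; js[:,5]-=float(sys.argv[2])*np.sin(np.pi*u[:,0]); js[:,5]=np.maximum(js[:,5],.15)
T=np.array([fk(j)[0] for j in js]); print("x max",T[:,0].max(),"z min",T[:,2].min(),"y",T[:,1].min(),T[:,1].max())
r=rows(js);print("max",max(abs(a).max() for a,b in r),max(abs(b).max() for a,b in r))
r=r[:int(sys.argv[3])]
print("dp",[a.round(2).tolist() for a,b in r]);print("an",[b.round(2).tolist() for a,b in r])
print("expect",js[len(r)])
E
python3 flip.py 34 .25 10
```

```text
now 4.8 [ 0.948 -0.178 -0.388  2.203 -0.283  0.401 -1.255] [ 0.435 -0.282  0.35 ] fkerr [ 0. -0.  0.]
[[ 1.745  0.554 -1.237  2.398  3.487  0.293 -1.186]
 [ 1.343  0.33  -0.674  2.423  4.039  0.532 -1.825]
 [ 0.839  0.261 -0.077  2.46   4.148  0.708 -1.98 ]
 [ 0.515  0.263  0.312  2.485  4.202  0.813 -2.043]]
x max 0.5000000007456638 z min 0.17395437255113513 y -0.3725877564549072 -0.26999999947546605
max 0.6637305166793562 0.7120186432164346
dp [[-0.24, 0.66, 0.39], [-0.22, 0.56, 0.38], [-0.21, 0.46, 0.38], [-0.19, 0.36, 0.38], [-0.16, 0.26, 0.37], [-0.13, 0.17, 0.36], [-0.1, 0.09, 0.35], [-0.07, 0.01, 0.34], [-0.03, -0.05, 0.32], [0.01, -0.11, 0.31]]
an [[-0.27, -0.1, -0.68], [-0.23, -0.08, -0.69], [-0.19, -0.07, -0.7], [-0.15, -0.05, -0.7], [-0.12, -0.03, -0.71], [-0.08, -0.02, -0.71], [-0.06, 0.0, -0.71], [-0.03, 0.02, -0.71], [-0.01, 0.04, -0.71], [0.01, 0.06, -0.71]]
expect [ 1.182  0.037 -0.637  2.26   0.826  0.17  -1.235]
```

Emit:
arm_command(
  dp=[
    [-0.24,0.66,0.39],
    [-0.22,0.56,0.38],
    [-0.21,0.46,0.38],
    [-0.19,0.36,0.38],
    [-0.16,0.26,0.37],
    [-0.13,0.17,0.36],
    [-0.1,0.09,0.35],
    [-0.07,0.01,0.34],
    [-0.03,-0.05,0.32],
    [0.01,-0.11,0.31],
  ],
  angular=[
    [-0.27,-0.1,-0.68],
    [-0.23,-0.08,-0.69],
    [-0.19,-0.07,-0.7],
    [-0.15,-0.05,-0.7],
    [-0.12,-0.03,-0.71],
    [-0.08,-0.02,-0.71],
    [-0.06,0.0,-0.71],
    [-0.03,0.02,-0.71],
    [-0.01,0.04,-0.71],
    [0.01,0.06,-0.71],
  ],
  claw=[0,0,0,0,0,0,0,0,0,0],
)

```text
clock: 5.8
position: [0.4351, -0.3683, 0.2725]
ee_rot: [2.374, 0.698, 0.524]
force: [0.0, -0.4, 0.4]
width: 0.003
gripper_force: 0.0
```

```bash
python3 flip.py 30 .15 10
```

```text
now 5.8 [ 1.098  0.032 -0.561  2.266  0.819  0.171 -1.219] [ 0.435 -0.368  0.273] fkerr [ 0.  0. -0.]
x max 0.5000000007456638 z min 0.16752523102018552 y -0.3701353771870828 -0.26999999947546605
max 0.408467300266808 0.5656045221425565
dp [[0.0, -0.13, 0.25], [0.01, -0.16, 0.24], [-0.08, -0.21, 0.23], [-0.05, -0.21, 0.22], [-0.01, -0.2, 0.21], [0.02, -0.19, 0.21], [0.06, -0.17, 0.2], [0.09, -0.16, 0.19], [0.11, -0.13, 0.18], [0.14, -0.11, 0.17]]
an [[0.02, 0.04, -0.57], [0.03, 0.05, -0.56], [0.05, 0.0, -0.56], [0.04, 0.02, -0.56], [0.03, 0.03, -0.55], [0.03, 0.05, -0.55], [0.01, 0.06, -0.55], [0.0, 0.07, -0.54], [-0.01, 0.07, -0.54], [-0.02, 0.08, -0.54]]
expect [ 1.314  0.206 -0.786  2.31   1.709  0.15  -1.208]
```

Very close tracking; continue.

Emit:
arm_command(
  dp=[
    [0.0,-0.13,0.25],
    [0.01,-0.16,0.24],
    [-0.08,-0.21,0.23],
    [-0.05,-0.21,0.22],
    [-0.01,-0.2,0.21],
    [0.02,-0.19,0.21],
    [0.06,-0.17,0.2],
    [0.09,-0.16,0.19],
    [0.11,-0.13,0.18],
    [0.14,-0.11,0.17],
  ],
  angular=[
    [0.02,0.04,-0.57],
    [0.03,0.05,-0.56],
    [0.05,0.0,-0.56],
    [0.04,0.02,-0.56],
    [0.03,0.03,-0.55],
    [0.03,0.05,-0.55],
    [0.01,0.06,-0.55],
    [0.0,0.07,-0.54],
    [-0.01,0.07,-0.54],
    [-0.02,0.08,-0.54],
  ],
  claw=[0,0,0,0,0,0,0,0,0,0],
)

```text
clock: 6.8
position: [0.4393, -0.3645, 0.2037]
ee_rot: [1.859, 1.607, 0.231]
force: [-0.3, -0.5, -0.1]
width: 0.009
gripper_force: 0.0
```

```bash
python3 flip.py 18 .05 10
```

```text
now 6.8 [ 1.236  0.19  -0.698  2.316  1.765  0.128 -1.274] [ 0.439 -0.365  0.204] fkerr [-0.     0.    -0.001]
x max 0.5000000007456638 z min 0.1651376913757434 y -0.3714090841742306 -0.26999999947546605
max 0.4411908192670356 0.6009435034534215
dp [[0.22, -0.11, 0.19], [0.24, -0.07, 0.18], [0.26, -0.03, 0.16], [0.26, 0.01, 0.14], [0.27, 0.06, 0.13], [0.26, 0.1, 0.11], [0.25, 0.14, 0.09], [0.21, 0.18, 0.07], [0.09, 0.19, 0.06], [0.04, 0.23, 0.04]]
an [[-0.04, 0.11, -0.6], [-0.06, 0.11, -0.6], [-0.08, 0.11, -0.59], [-0.1, 0.11, -0.59], [-0.12, 0.1, -0.58], [-0.14, 0.09, -0.58], [-0.15, 0.08, -0.57], [-0.17, 0.06, -0.57], [-0.17, -0.0, -0.56], [-0.18, -0.03, -0.56]]
expect [ 1.519  0.392 -0.997  2.361  2.722  0.17  -1.225]
```

Emit:
arm_command(
  dp=[
    [0.22,-0.11,0.19],
    [0.24,-0.07,0.18],
    [0.26,-0.03,0.16],
    [0.26,0.01,0.14],
    [0.27,0.06,0.13],
    [0.26,0.1,0.11],
    [0.25,0.14,0.09],
    [0.21,0.18,0.07],
    [0.09,0.19,0.06],
    [0.04,0.23,0.04],
  ],
  angular=[
    [-0.04,0.11,-0.6],
    [-0.06,0.11,-0.6],
    [-0.08,0.11,-0.59],
    [-0.1,0.11,-0.59],
    [-0.12,0.1,-0.58],
    [-0.14,0.09,-0.58],
    [-0.15,0.08,-0.57],
    [-0.17,0.06,-0.57],
    [-0.17,0.0,-0.56],
    [-0.18,-0.03,-0.56],
  ],
  claw=[0,0,0,0,0,0,0,0,0,0],
)

```text
clock: 7.8
position: [0.464, -0.3143, 0.1657]
ee_rot: [0.892, 2.222, 0.114]
force: [-0.8, -0.9, -0.5]
width: 0.006
gripper_force: 0.0
```

```bash
python3 flip.py 10 0 10
```

```text
now 7.8 [ 1.58   0.436 -1.087  2.362  2.553  0.185 -1.036] [ 0.464 -0.314  0.166] fkerr [-0.001  0.    -0.   ]
x max 0.5000000007456638 z min 0.16528153293087006 y -0.3140166043761045 -0.26999999947546605
max 0.34718287166244005 0.4400788190388929
dp [[-0.13, 0.15, -0.01], [-0.14, 0.17, -0.02], [-0.16, 0.2, -0.03], [-0.17, 0.23, -0.04], [-0.19, 0.25, -0.04], [-0.2, 0.27, -0.05], [-0.22, 0.29, -0.06], [-0.24, 0.31, -0.07], [-0.25, 0.33, -0.08], [-0.27, 0.35, -0.09]]
an [[-0.12, -0.1, -0.44], [-0.13, -0.11, -0.44], [-0.14, -0.12, -0.43], [-0.14, -0.12, -0.43], [-0.15, -0.13, -0.43], [-0.16, -0.14, -0.43], [-0.16, -0.15, -0.43], [-0.17, -0.16, -0.42], [-0.17, -0.17, -0.42], [-0.17, -0.18, -0.42]]
expect [ 1.745  0.554 -1.237  2.398  3.487  0.293 -1.186]
```

Emit:
arm_command(
  dp=[
    [-0.13,0.15,-0.01],
    [-0.14,0.17,-0.02],
    [-0.16,0.2,-0.03],
    [-0.17,0.23,-0.04],
    [-0.19,0.25,-0.04],
    [-0.2,0.27,-0.05],
    [-0.22,0.29,-0.06],
    [-0.24,0.31,-0.07],
    [-0.25,0.33,-0.08],
    [-0.27,0.35,-0.09],
  ],
  angular=[
    [-0.12,-0.1,-0.44],
    [-0.13,-0.11,-0.44],
    [-0.14,-0.12,-0.43],
    [-0.14,-0.12,-0.43],
    [-0.15,-0.13,-0.43],
    [-0.16,-0.14,-0.43],
    [-0.16,-0.15,-0.43],
    [-0.17,-0.16,-0.42],
    [-0.17,-0.17,-0.42],
    [-0.17,-0.18,-0.42],
  ],
  claw=[0,0,0,0,0,0,0,0,0,0],
)

```text
clock: 8.8
position: [0.5016, -0.271, 0.2203]
ee_rot: [0.041, 2.139, -0.023]
force: [0.7, -0.3, -0.3]
width: 0.007
gripper_force: 0.0
```

```bash
sed -i 's/pose(-.036,float(sys.argv\[4\]))/pose(-.036,float(sys.argv[4]))*Ro.from_euler("z",np.pi)/' st.py
cat >> st.py <<'E'
print(M.round(3).tolist())
E
python3 st.py .48 -.23 .06 1.1
```

```text
8.8 [ 0.502 -0.271  0.22 ] [ 1.755  0.569 -1.255  2.397  3.429  0.289 -1.123] z [ 0.842 -0.032 -0.539] tilt 1.002 F [ 0.7 -0.3 -0.3]
shift units in present tool axes [5.9  1.61 2.67] turn units [-0.01 -0.65 -0.01]
[[-0.538, 0.038, 0.842], [0.021, 0.999, -0.032], [-0.843, -0.0, -0.539]]
```

Emit:
arm_command(
  dp=[
    [0.8,0.23,0.43],
    [0.8,0.23,0.43],
    [0.8,0.23,0.43],
    [0.8,0.23,0.43],
    [0.8,0.23,0.43],
    [0.8,0.23,0.43],
    [0.8,0.23,0.43],
    [0,0,0],
  ],
  angular=[
    [0,-0.1,0],
    [0,-0.1,0],
    [0,-0.1,0],
    [0,-0.1,0],
    [0,-0.1,0],
    [0,-0.1,0],
    [0,-0.1,0],
    [0,0,0],
  ],
  claw=[0,0,0,0,0,0,0,0],
)

```text
clock: 9.6
position: [0.4996, -0.2308, 0.0668]
ee_rot: [0.049, 2.053, -0.004]
force: [-0.4, -0.4, 0.2]
width: 0.005
gripper_force: 0.0
```

```bash
python3 st.py .56 -.23 .053 1.1
python3 - <<'E'
from cell import arm
import cv2,numpy as np
a=arm.get_image("side");b=arm.get_image("scene")
i=np.vstack([cv2.resize(a["frame"][170:310,230:470],(514,300)),cv2.resize(b["frame"][170:310,220:460],(514,300))])
cv2.imwrite("pics/p1.png",i[:,:,::-1])
E
```

```text
9.6 [ 0.5   -0.231  0.067] [ 1.532  1.176 -1.104  2.57   3.136  0.874 -0.399] z [ 0.886 -0.024 -0.464] tilt 1.088 F [-0.4 -0.4  0.2]
shift units in present tool axes [-0.63  0.11  2.4 ] turn units [ 0.05 -0.08 -0.11]
[[-0.463, 0.037, 0.886], [0.033, 0.999, -0.024], [-0.886, 0.018, -0.464]]
```

View pics/p1.png

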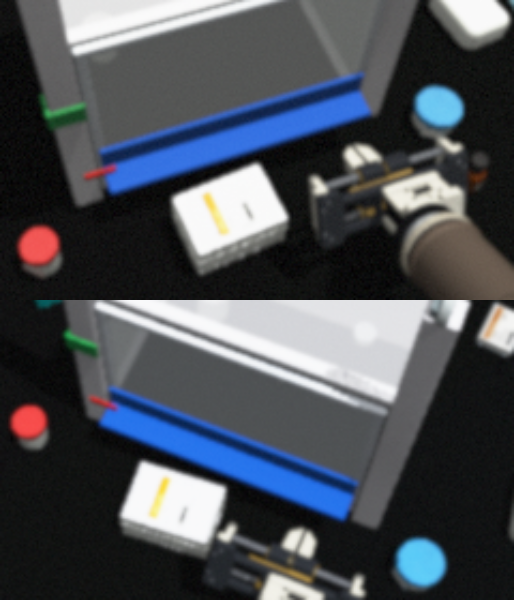

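Emit:
arm_command(
  dp=[
    [0.4,0,0.2],
    [-0.2,0,0.5],
    [-0.25,0,0.5],
    [-0.25,0,0.5],
    [-0.2,0,0.4],
    [0,0,0],
  ],
  angular=[
    [0,0,0],
    [0,0,0],
    [0,0,0],
    [0,0,0],
    [0,0,0],
    [0,0,0],
  ],
  claw=[0,0,0,0,0,0],
)

```text
clock: 10.3
position: [0.5559, -0.2386, 0.0658]
ee_rot: [0.045, 2.039, -0.023]
force: [0.6, -0.4, -2.0]
width: 0.001
gripper_force: 0.8
```

```bash
python3 st.py .553 -.233 .192 1.1
```

```text
10.3 [ 0.556 -0.239  0.066] [ 1.427  1.176 -1.1    2.478  3.103  0.885 -0.412] z [ 0.891 -0.036 -0.452] tilt 1.102 F [ 0.6 -0.4 -2. ]
shift units in present tool axes [-4.45  0.23 -2.39] turn units [-0.03  0.01 -0.03]
[[-0.451, 0.042, 0.891], [0.021, 0.999, -0.036], [-0.892, 0.003, -0.452]]
```

Emit:
arm_command(
  dp=[
    [-0.45,0,-0.22],
    [-0.45,0,-0.22],
    [-0.45,0,-0.22],
    [-0.45,0,-0.22],
    [-0.45,0,-0.22],
    [-0.45,0,-0.22],
    [-0.45,0,-0.22],
    [0,0,0],
  ],
  angular=[
    [0,0,0],
    [0,0,0],
    [0,0,0],
    [0,0,0],
    [0,0,0],
    [0,0,0],
    [0,0,0],
    [0,0,0],
  ],
  claw=[0,0,0,0,0,0,0,0],
)

```text
clock: 11.1
position: [0.5562, -0.2391, 0.1547]
ee_rot: [0.045, 2.037, -0.024]
force: [0.6, -0.2, -0.4]
width: 0.007
gripper_force: 0.0
```

```bash
cat > mk.py <<'E'
from h import *
from cell import arm
for n,g,p in (("scene",(235,170,275,210),(245,170,300,235)),("side",(240,200,280,245),(255,200,300,270))):
    d=arm.get_image(n);P=cloud(d)
    def med(c,r):
        m=blobs(d,*c,r)[0][0]; q=P[m&(d["z_map"]>0)]; q=q[(q[:,2]>.03)&(abs(q[:,0]-.575)<.03)]
        return q
    a=med(((45,120,60),(80,255,255)),g);b=med(((0,120,80),(8,255,255)),p)
    # front-face rays: extent in z
    print(n,"band z med %.4f range %.4f %.4f n%d"%(np.median(a[:,2]),*np.percentile(a[:,2],[3,97]),len(a)),"ptr z med %.4f range %.4f %.4f n%d"%(np.median(b[:,2]),*np.percentile(b[:,2],[3,97]),len(b)),np.median(b,0).round(3))
E
python3 st.py .556 -.237 .192 1.1; python3 mk.py
```

```text
11.1 [ 0.556 -0.239  0.155] [ 1.495  0.924 -1.221  2.47   3.     0.714 -0.545] z [ 0.892 -0.037 -0.45 ] tilt 1.104 F [ 0.6 -0.2 -0.4]
shift units in present tool axes [-1.33  0.09 -0.68] turn units [-0.03  0.03 -0.03]
[[-0.45, 0.042, 0.892], [0.021, 0.999, -0.037], [-0.893, 0.002, -0.45]]
scene band z med 0.2309 range 0.2142 0.2405 n77 ptr z med 0.1953 range 0.1788 0.1996 n27 [0.573 0.087 0.195]
side band z med 0.2286 range 0.2125 0.2384 n124 ptr z med 0.1959 range 0.1827 0.1994 n43 [0.576 0.083 0.196]
```

Emit:
arm_command(
  dp=[
    [-0.2,0,-0.1],
    [-0.2,0,-0.1],
    [-0.2,0,-0.1],
    [-0.2,0,-0.1],
    [-0.2,0,-0.1],
    [-0.1,0,-0.05],
    [0,0,0],
    [0,0,0],
  ],
  angular=[
    [0,0,0],
    [0,0,0],
    [0,0,0],
    [0,0,0],
    [0,0,0],
    [0,0,0],
    [0,0,0],
    [0,0,0],
  ],
  claw=[0,0,0,0,0,0,0,0],
)

```text
clock: 12.0
position: [0.5558, -0.2394, 0.1832]
ee_rot: [0.049, 2.038, -0.02]
force: [-0.5, -1.2, 1.0]
width: -0.002
gripper_force: 0.0
```

```bash
python3 st.py .556 -.237 .192 1.1; python3 mk.py
python3 - <<'E'
from cell import arm
import cv2,numpy as np
a=arm.get_image("side");b=arm.get_image("scene")
i=np.vstack([cv2.resize(a["frame"][190:280,235:395],(533,300),interpolation=cv2.INTER_CUBIC),cv2.resize(b["frame"][160:250,230:390],(533,300),interpolation=cv2.INTER_CUBIC)])
cv2.imwrite("pics/p2.png",i[:,:,::-1])
E
```

```text
12.0 [ 0.556 -0.239  0.183] [ 1.523  0.823 -1.239  2.455  3.018  0.635 -0.644] z [ 0.892 -0.036 -0.451] tilt 1.103 F [-0.5 -1.2  1. ]
shift units in present tool axes [-0.31  0.1  -0.15] turn units [-0.02  0.02 -0.07]
[[-0.45, 0.043, 0.892], [0.026, 0.999, -0.036], [-0.892, 0.007, -0.451]]
scene band z med 0.2336 range 0.2182 0.2395 n58 ptr z med 0.2230 range 0.2134 0.2270 n30 [0.573 0.087 0.223]
side band z med 0.2323 range 0.2156 0.2394 n90 ptr z med 0.2234 range 0.2149 0.2276 n53 [0.576 0.084 0.223]
```

View pics/p2.png

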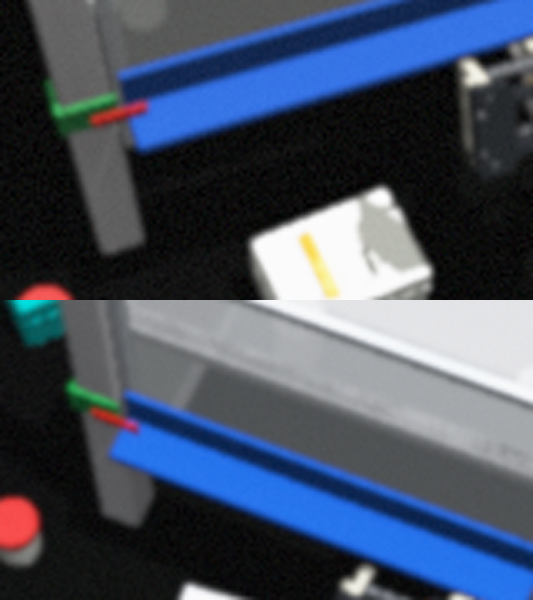

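The red pointer, at (118,112) in the upper crop, covers the lower half of the green band, so it is about 4 mm below the band's middle. I nudge it up by that much, then withdraw downward and back.

Emit:
arm_command(
  dp=[
    [-0.08,0,-0.04],
    [-0.06,0,-0.03],
    [0,0,0],
    [0,0,0],
    [0.3,0,0.15],
    [0.3,0,-0.5],
    [0,0,-0.8],
    [0,0,-0.8],
    [0,0,0],
    [0,0,0],
  ],
  angular=[
    [0,0,0],
    [0,0,0],
    [0,0,0],
    [0,0,0],
    [0,0,0],
    [0,0,0],
    [0,0,0],
    [0,0,0],
    [0,0,0],
    [0,0,0],
  ],
  claw=[0,0,0,0,0,0,0,0,0,0],
)

```text
clock: 13.2
position: [0.5056, -0.2379, 0.1954]
ee_rot: [0.05, 2.039, -0.021]
force: [0.5, -0.0, 0.5]
width: 0.006
gripper_force: 0.0
```

```bash
python3 st.py .40 -.06 .16 1.0; python3 mk.py
python3 - <<'E'
from path import *
from cell import arm
j0=np.array(arm.observe()["joints"]);np.set_printoptions(suppress=True,precision=2)
for p in ([.42,-.06,.16],[.40,-.06,.10],[.42,-.06,.035],[.50,-.06,.035],[.62,-.06,.035]):
  for t in (.7,.9):
    print(p,t,*[(g,elbow(g)) for g in solve(p,pose(-.036,t)*Ro.from_euler('z',np.pi),j0,14)[:1]])
E
```

```text
13.2 [ 0.506 -0.238  0.195] [ 1.65   0.741 -1.248  2.526  3.174  0.591 -0.792] z [ 0.892 -0.037 -0.451] tilt 1.102 F [ 0.5 -0.   0.5]
shift units in present tool axes [ 3.35  6.91 -3.39] turn units [-0.03  0.68 -0.07]
[[-0.451, 0.044, 0.892], [0.026, 0.999, -0.037], [-0.892, 0.007, -0.451]]
scene band z med 0.2346 range 0.2172 0.2405 n55 ptr z med 0.2247 range 0.2127 0.2325 n34 [0.573 0.086 0.225]
side band z med 0.2320 range 0.2138 0.2391 n85 ptr z med 0.2262 range 0.2143 0.2308 n51 [0.575 0.083 0.226]
[0.42, -0.06, 0.16] 0.7
[0.42, -0.06, 0.16] 0.9
[0.4, -0.06, 0.1] 0.7
[0.4, -0.06, 0.1] 0.9
[0.42, -0.06, 0.035] 0.7
[0.42, -0.06, 0.035] 0.9
[0.5, -0.06, 0.035] 0.7
[0.5, -0.06, 0.035] 0.9
[0.62, -0.06, 0.035] 0.7 (array([ 0.86,  1.  , -1.24,  2.31,  2.17,  0.97, -0.25]), array([ 0.31, -0.35,  0.57]))
[0.62, -0.06, 0.035] 0.9 (array([ 0.86,  1.17, -1.23,  2.44,  2.52,  1.24, -0.41]), array([ 0.34, -0.39,  0.49]))
```

Run:
```python
from path import *
np.set_printoptions(suppress=True,precision=2)
for x in (.41,.46,.51,.56,.62):
  for t in (.1,.3,.5,.7):
   for roll in (np.pi,):
    for yaw in (-.2,.1):
     print(x,t,yaw,[g[[0,2,3,4,5,6]].round(1).tolist() for g in ik(np.array([x,-.06,.035]),pose(yaw,t)*Ro.from_euler('z',roll),12)][:4])
```

```text
0.41 0.1 -0.2 [[0.9, -1.2, 2.3, 1.1, 0.8, 0.3], [-0.0, 0.1, 2.4, -0.0, 0.3, 1.4], [0.3, -0.3, 2.3, 0.4, 0.4, 1.0]]
0.41 0.1 0.1 [[0.9, -1.2, 2.3, 1.1, 0.8, 0.6], [0.1, -0.0, 2.3, -0.0, 0.3, 1.7], [0.4, -0.4, 2.3, 0.4, 0.4, 1.3], [0.8, -0.9, 2.3, 0.9, 0.6, 0.8]]
0.41 0.3 -0.2 [[0.7, -0.9, 2.5, 1.5, 0.5, -0.1], [0.2, -0.2, 2.5, 1.5, 0.2, -0.2]]
0.41 0.3 0.1 [[0.9, -1.1, 2.5, 1.4, 0.5, 0.3], [0.5, -0.6, 2.5, 1.4, 0.2, 0.3]]
0.41 0.5 -0.2 []
0.41 0.5 0.1 []
0.41 0.7 -0.2 []
0.41 0.7 0.1 []
0.46 0.1 -0.2 [[-0.1, 0.1, 2.2, -0.0, 0.4, 1.4], [0.2, -0.3, 2.2, 0.4, 0.4, 1.0], [0.7, -1.0, 2.2, 0.9, 0.7, 0.5]]
0.46 0.1 0.1 [[0.9, -1.2, 2.2, 1.1, 0.9, 0.7], [0.0, 0.0, 2.2, -0.0, 0.4, 1.7], [0.3, -0.4, 2.2, 0.4, 0.4, 1.3], [0.6, -0.7, 2.2, 0.7, 0.5, 1.0]]
0.46 0.3 -0.2 [[0.9, -1.2, 2.3, 1.4, 0.8, -0.0], [0.1, -0.2, 2.4, 1.1, 0.2, 0.2], [0.5, -0.7, 2.4, 1.3, 0.4, 0.0]]
0.46 0.3 0.1 [[0.8, -1.0, 2.3, 1.3, 0.4, 0.4], [0.4, -0.4, 2.4, 1.0, 0.2, 0.7]]
0.46 0.5 -0.2 [[0.5, -0.8, 2.5, 2.1, 0.6, -0.8], [0.8, -1.2, 2.5, 1.9, 0.9, -0.5]]
0.46 0.5 0.1 [[1.0, -1.2, 2.5, 2.0, 0.6, -0.2], [0.7, -0.8, 2.5, 2.4, 
[... 2314 characters left out ...]
[[0.8, -1.2, 2.0, 1.3, 0.9, 0.6], [0.1, -0.1, 2.0, 0.1, 0.3, 1.6], [0.6, -0.7, 2.0, 0.9, 0.5, 0.9], [0.3, -0.4, 2.0, 0.5, 0.3, 1.2]]
0.62 0.5 -0.2 [[0.8, -1.2, 2.2, 1.7, 0.9, -0.1], [0.3, -0.4, 2.2, 1.8, 0.4, -0.4], [-0.1, -0.0, 2.2, 2.2, 0.2, -0.8], [0.5, -0.8, 2.2, 1.7, 0.6, -0.2]]
0.62 0.5 0.1 [[0.9, -1.2, 2.1, 1.7, 0.7, 0.3], [0.4, -0.5, 2.2, 2.0, 0.2, -0.2], [-0.0, 0.1, 2.2, 4.0, 0.2, -2.3], [-0.4, 0.6, 2.2, 4.4, 0.4, -2.7]]
0.62 0.7 -0.2 [[0.7, -1.2, 2.3, 2.1, 1.1, -0.5], [0.1, -0.3, 2.4, 2.5, 0.6, -1.2], [0.5, -0.8, 2.3, 2.2, 0.8, -0.8], [-0.8, 1.0, 2.4, 3.8, 0.7, -2.7]]
0.62 0.7 0.1 [[0.8, -1.0, 2.3, 2.3, 0.7, -0.3], [0.3, -0.3, 2.3, 3.1, 0.5, -1.3], [-0.7, 1.2, 2.4, 4.1, 1.2, -2.6]]
```

```bash
python3 - <<'E'
from path import *
from cell import arm
np.set_printoptions(suppress=True,precision=2)
j0=np.array(arm.observe()["joints"])
c=solve([.405,-.058,.11],pose(-.036,.25)*Ro.from_euler('z',np.pi),j0,40)
d=solve([.405,-.058,.03],pose(-.036,.25)*Ro.from_euler('z',np.pi),j0,30)
print(np.array(c[:4]));print(np.array(d[:4])); np.save("goal.npy",c[0]);print(elbow(c[0]))
E
python3 flip.py 20 0 10
```

```text
[[ 1.06  0.38 -1.24  2.35  0.82  0.55  0.73]
 [ 0.79  0.24 -0.88  2.36  0.53  0.42  1.02]
 [ 0.3   0.16 -0.32  2.39  0.18  0.35  1.37]
 [-0.28  0.13  0.32  2.43 -0.12  0.34  1.68]]
[[ 0.94  0.67 -1.24  2.43  1.39  0.68  0.18]
 [ 0.66  0.45 -0.8   2.45  1.29  0.35  0.26]
 [ 0.29  0.36 -0.34  2.47  1.07  0.15  0.48]]
[ 0.1  -0.18  0.79]
now 13.3 [ 1.649  0.742 -1.248  2.525  3.174  0.591 -0.792] [ 0.506 -0.237  0.195] fkerr [-0.001 -0.     0.   ]
x max 0.5063113494427105 z min 0.10435720947162945 y -0.2577828436226547 -0.058000004033222474
max 0.9773192728852972 0.3165513065263872
dp [[0.3, -0.28, 0.22], [0.31, -0.22, 0.2], [0.32, -0.15, 0.17], [0.32, -0.09, 0.13], [0.32, -0.02, 0.1], [0.33, 0.04, 0.07], [0.33, 0.11, 0.03], [0.33, 0.17, -0.0], [0.33, 0.24, -0.03], [0.33, 0.31, -0.06]]
an [[0.22, 0.29, -0.05], [0.2, 0.3, -0.05], [0.18, 0.3, -0.05], [0.16, 0.31, -0.05], [0.14, 0.31, -0.05], [0.11, 0.32, -0.05], [0.09, 0.32, -0.05], [0.06, 0.32, -0.04], [0.04, 0.31, -0.04], [0.01, 0.31, -0.04]]
expect [ 1.353  0.561 -1.244  2.436  1.998  0.573 -0.03 ]
```

Emit:
arm_command(
  dp=[
    [0.3,-0.28,0.22],
    [0.31,-0.22,0.2],
    [0.32,-0.15,0.17],
    [0.32,-0.09,0.13],
    [0.32,-0.02,0.1],
    [0.33,0.04,0.07],
    [0.33,0.11,0.03],
    [0.33,0.17,0.0],
    [0.33,0.24,-0.03],
    [0.33,0.31,-0.06],
  ],
  angular=[
    [0.22,0.29,-0.05],
    [0.2,0.3,-0.05],
    [0.18,0.3,-0.05],
    [0.16,0.31,-0.05],
    [0.14,0.31,-0.05],
    [0.11,0.32,-0.05],
    [0.09,0.32,-0.05],
    [0.06,0.32,-0.04],
    [0.04,0.31,-0.04],
    [0.01,0.31,-0.04],
  ],
  claw=[0,0,0,0,0,0,0,0,0,0],
)

```text
clock: 14.3
position: [0.4757, -0.2341, 0.12]
ee_rot: [0.118, 2.5, -0.249]
force: [0.2, 0.1, -0.2]
width: 0.002
gripper_force: 0.0
```

```bash
python3 flip.py 10 0 10
```

```text
now 14.3 [ 0.973  0.341 -0.714  2.457  2.436  0.324 -0.549] [ 0.476 -0.234  0.12 ] fkerr [-0.001  0.    -0.   ]
x max 0.47968312180304773 z min 0.10878107590224184 y -0.23372182338690456 -0.0580000040332225
max 1.2981742447701046 0.39111729248795885
dp [[-0.18, 0.18, -0.03], [-0.05, 0.24, -0.06], [0.08, 0.33, -0.1], [0.2, 0.43, -0.14], [0.31, 0.55, -0.18], [0.41, 0.68, -0.21], [0.5, 0.82, -0.25], [0.57, 0.97, -0.28], [0.62, 1.13, -0.31], [0.65, 1.3, -0.33]]
an [[0.09, 0.06, 0.03], [0.06, 0.12, 0.02], [0.03, 0.17, 0.01], [-0.02, 0.22, 0.0], [-0.07, 0.27, -0.01], [-0.12, 0.3, -0.03], [-0.19, 0.33, -0.05], [-0.25, 0.35, -0.08], [-0.32, 0.36, -0.11], [-0.39, 0.36, -0.13]]
expect [ 1.057  0.381 -1.24   2.348  0.823  0.554  0.732]
```

```bash
python3 - <<'E'
import numpy as np
np.save("goal.npy",[.79,.24,-.88,2.36,.53,.42,1.02])
E
python3 flip.py 14 0 14 | grep -v now
```

```text
x max 0.4745947310974533 z min 0.10954403515319273 y -0.23372182338690456 -0.057054466993159365
max 1.004040950377489 0.30234968170960236
dp [[0.01, -0.01, -0.06], [0.06, 0.05, -0.08], [0.11, 0.12, -0.1], [0.16, 0.18, -0.11], [0.2, 0.26, -0.13], [0.23, 0.34, -0.14], [0.26, 0.42, -0.15], [0.28, 0.5, -0.16], [0.29, 0.59, -0.17], [0.29, 0.68, -0.18], [0.29, 0.76, -0.18], [0.27, 0.84, -0.18], [0.25, 0.93, -0.18], [0.22, 1.0, -0.18]]
an [[0.12, 0.12, -0.01], [0.09, 0.14, -0.01], [0.07, 0.16, -0.01], [0.04, 0.17, -0.01], [0.01, 0.19, -0.02], [-0.03, 0.2, -0.02], [-0.06, 0.21, -0.02], [-0.1, 0.21, -0.03], [-0.13, 0.21, -0.03], [-0.17, 0.2, -0.04], [-0.21, 0.2, -0.05], [-0.24, 0.18, -0.05], [-0.27, 0.17, -0.06], [-0.3, 0.15, -0.07]]
expect [ 0.79  0.24 -0.88  2.36  0.53  0.42  1.02]
```

Emit:
arm_command(
  dp=[
    [0.01,-0.01,-0.06],
    [0.06,0.05,-0.08],
    [0.11,0.12,-0.1],
    [0.16,0.18,-0.11],
    [0.2,0.26,-0.13],
    [0.23,0.34,-0.14],
    [0.26,0.42,-0.15],
    [0.28,0.5,-0.16],
    [0.29,0.59,-0.17],
    [0.29,0.68,-0.18],
  ],
  angular=[
    [0.12,0.12,-0.01],
    [0.09,0.14,-0.01],
    [0.07,0.16,-0.01],
    [0.04,0.17,-0.01],
    [0.01,0.19,-0.02],
    [-0.03,0.2,-0.02],
    [-0.06,0.21,-0.02],
    [-0.1,0.21,-0.03],
    [-0.13,0.21,-0.03],
    [-0.17,0.2,-0.04],
  ],
  claw=[0,0,0,0,0,0,0,0,0,0],
)

```text
clock: 15.3
position: [0.4316, -0.1498, 0.111]
ee_rot: [0.123, 2.771, -0.225]
force: [-0.1, -0.5, -0.6]
width: 0.002
gripper_force: 0.0
```

Emit:
arm_command(
  dp=[
    [0.29,0.76,-0.18],
    [0.27,0.84,-0.18],
    [0.25,0.93,-0.18],
    [0.22,1.0,-0.18],
    [0,0,0],
  ],
  angular=[
    [-0.21,0.2,-0.05],
    [-0.24,0.18,-0.05],
    [-0.27,0.17,-0.06],
    [-0.3,0.15,-0.07],
    [0,0,0],
  ],
  claw=[0.6,0.6,0.6,0.6,0.6],
)

```text
clock: 15.8
position: [0.4097, -0.0584, 0.1121]
ee_rot: [0.05, 2.882, -0.012]
force: [-0.2, -1.1, -0.0]
width: 0.39
gripper_force: 0.0
```

```bash
python3 st.py .405 -.057 .03 .25
```

```text
15.8 [ 0.41  -0.058  0.112] [ 0.583  0.194 -0.642  2.372  0.381  0.378  1.162] z [ 0.256 -0.013 -0.966] tilt 0.26 F [-0.2 -1.1 -0. ]
shift units in present tool axes [1.03 0.06 3.12] turn units [-0.02  0.06  0.01]
[[-0.966, 0.035, 0.256], [0.033, 0.999, -0.013], [-0.257, -0.004, -0.966]]
```

Emit:
arm_command(
  dp=[
    [0.2,0,0.6],
    [0.2,0,0.6],
    [0.2,0,0.6],
    [0.2,0,0.6],
    [0.2,0.05,0.6],
    [0,0,0.1],
    [0,0,0],
  ],
  angular=[
    [0,0,0],
    [0,0,0],
    [0,0,0],
    [0,0,0],
    [0,0,0],
    [0,0,0],
    [0,0,0],
  ],
  claw=[0.6,0.6,0.6,0.6,0.6,0.6,0.6],
)

```text
clock: 16.5
position: [0.4059, -0.0608, 0.0343]
ee_rot: [0.053, 2.881, -0.02]
force: [0.5, 0.1, -0.1]
width: 0.6
gripper_force: 0.0
```

```bash
cat > push.py <<'E'
# cartesian push plan: from the present pose to (x, tilt), n rows, along hood x; print rows
from h import *
from cell import arm
import sys
x,y,z,t,n=[float(a) for a in sys.argv[1:6]];n=int(n)
s=arm.observe();p=np.array(s["position"]);R=Ro.from_rotvec(s["ee_rot"]);T=pose(-.036,t)*Ro.from_euler('z',np.pi)
print(s["clock"],p.round(3),np.round(s["joints"],2),"tilt",np.arccos(-R.as_matrix()[2,2]).round(2),np.round(s["force"],1),s["width"])
d=(np.array([x,y,z])-p)/n;w=(R.inv()*T).as_rotvec()/n
print(d*1000,w/.15);o=[]
for i in range(n): o.append((R.inv().apply(d)/.025).round(2).tolist());R=R*Ro.from_rotvec(w)
print(o)
E
python3 push.py .46 -.059 .03 .4 8
```

```text
16.5 [ 0.406 -0.061  0.034] [ 0.22  0.34 -0.26  2.49  1.05  0.13  0.49] tilt 0.26 [ 0.5  0.1 -0.1] 0.5996184904596462
[ 6.76387169  0.22018126 -0.53848927] [-0.00766005 -0.11634147  0.00088784]
[[-0.26, 0.02, 0.09], [-0.25, 0.02, 0.09], [-0.25, 0.02, 0.1], [-0.25, 0.02, 0.1], [-0.25, 0.02, 0.11], [-0.25, 0.02, 0.11], [-0.24, 0.02, 0.12], [-0.24, 0.02, 0.12]]
```

Emit:
arm_command(
  dp=[
    [-0.26,0.02,0.09],
    [-0.25,0.02,0.09],
    [-0.25,0.02,0.1],
    [-0.25,0.02,0.1],
    [-0.25,0.02,0.11],
    [-0.25,0.02,0.11],
    [-0.24,0.02,0.12],
    [-0.24,0.02,0.12],
  ],
  angular=[
    [0,-0.12,0],
    [0,-0.12,0],
    [0,-0.12,0],
    [0,-0.12,0],
    [0,-0.12,0],
    [0,-0.12,0],
    [0,-0.12,0],
    [0,-0.12,0],
  ],
  claw=[0.6,0.6,0.6,0.6,0.6,0.6,0.6,0.6],
)

```text
clock: 17.3
position: [0.4601, -0.0596, 0.0311]
ee_rot: [0.053, 2.735, -0.023]
force: [-2.4, -0.9, 1.9]
width: 0.6
gripper_force: 1.3
```

```bash
python3 push.py .51 -.061 .03 .55 8
```

```text
17.3 [ 0.46  -0.06   0.031] [ 0.48  0.46 -0.6   2.47  2.01  0.31 -0.46] tilt 0.41 [-2.4 -0.9  1.9] 0.6001474167519713
[ 6.23702971 -0.17549126 -0.14008596] [-8.16288985e-03 -1.19445677e-01  8.53669392e-05]
[[-0.23, 0.0, 0.1], [-0.23, 0.0, 0.11], [-0.22, 0.0, 0.11], [-0.22, 0.0, 0.12], [-0.22, 0.0, 0.12], [-0.22, 0.0, 0.12], [-0.21, 0.0, 0.13], [-0.21, 0.0, 0.13]]
```

Pushing smoothly on the good branch.

Emit:
arm_command(
  dp=[
    [-0.23,0,0.1],
    [-0.23,0,0.11],
    [-0.22,0,0.11],
    [-0.22,0,0.12],
    [-0.22,0,0.12],
    [-0.22,0,0.12],
    [-0.21,0,0.13],
    [-0.21,0,0.13],
  ],
  angular=[
    [0,-0.12,0],
    [0,-0.12,0],
    [0,-0.12,0],
    [0,-0.12,0],
    [0,-0.12,0],
    [0,-0.12,0],
    [0,-0.12,0],
    [0,-0.12,0],
  ],
  claw=[0.6,0.6,0.6,0.6,0.6,0.6,0.6,0.6],
)

```text
clock: 18.1
position: [0.5104, -0.0615, 0.03]
ee_rot: [0.049, 2.59, -0.026]
force: [-1.4, -0.2, 1.2]
width: 0.597
gripper_force: 0.7
```

```bash
python3 push.py .56 -.062 .03 .72 8
python3 - <<'E'
from cell import arm
import cv2,numpy as np
a=arm.get_image("side");b=arm.get_image("scene")
i=np.vstack([cv2.resize(a["frame"][170:310,230:470],(514,300)),cv2.resize(b["frame"][170:310,220:460],(514,300))])
cv2.imwrite("pics/p3.png",i[:,:,::-1])
E
```

```text
18.1 [ 0.51  -0.061  0.03 ] [ 0.6   0.59 -0.78  2.47  2.28  0.55 -0.66] tilt 0.55 [-1.4 -0.2  1.2] 0.5965763573088328
[ 6.20424316e+00 -6.45603342e-02 -5.95125311e-03] [-0.00789039 -0.14051588  0.00130561]
[[-0.21, 0.01, 0.13], [-0.21, 0.01, 0.13], [-0.21, 0.01, 0.14], [-0.2, 0.01, 0.14], [-0.2, 0.01, 0.15], [-0.2, 0.01, 0.15], [-0.19, 0.01, 0.16], [-0.19, 0.01, 0.16]]
```

View pics/p3.png

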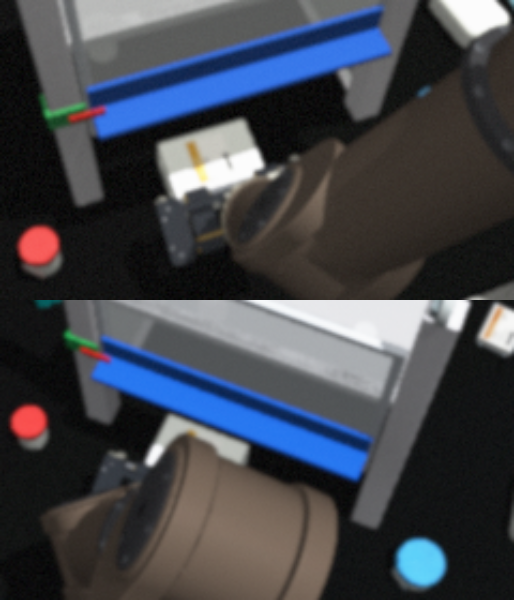

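Emit:
arm_command(
  dp=[
    [-0.21,0.01,0.13],
    [-0.21,0.01,0.13],
    [-0.21,0.01,0.14],
    [-0.2,0.01,0.14],
    [-0.2,0.01,0.15],
    [-0.2,0.01,0.15],
    [-0.19,0.01,0.16],
    [-0.19,0.01,0.16],
  ],
  angular=[
    [0,-0.15,0],
    [0,-0.15,0],
    [0,-0.15,0],
    [0,-0.15,0],
    [0,-0.15,0],
    [0,-0.15,0],
    [0,-0.15,0],
    [0,-0.15,0],
  ],
  claw=[0.6,0.6,0.6,0.6,0.6,0.6,0.6,0.6],
)

```text
clock: 19.0
position: [0.5598, -0.0615, 0.0302]
ee_rot: [0.045, 2.411, -0.029]
force: [-0.9, -0.2, -0.9]
width: 0.596
gripper_force: 0.4
```

```bash
python3 push.py .615 -.064 .03 .88 9
```

```text
19.0 [ 0.56  -0.061  0.03 ] [ 0.64  0.75 -0.85  2.5   2.51  0.85 -0.79] tilt 0.73 [-0.9 -0.2 -0.9] 0.5962841094433111
[ 6.13612982 -0.27927321 -0.0181948 ] [-0.00676496 -0.11068796  0.0023114 ]
[[-0.18, -0.0, 0.16], [-0.18, -0.0, 0.17], [-0.18, -0.0, 0.17], [-0.17, -0.0, 0.17], [-0.17, -0.0, 0.18], [-0.17, -0.0, 0.18], [-0.17, -0.0, 0.18], [-0.16, -0.0, 0.18], [-0.16, -0.0, 0.19]]
```

Emit:
arm_command(
  dp=[
    [-0.18,0,0.16],
    [-0.18,0,0.17],
    [-0.18,0,0.17],
    [-0.17,0,0.17],
    [-0.17,0,0.18],
    [-0.17,0,0.18],
    [-0.17,0,0.18],
    [-0.16,0,0.18],
    [-0.16,0,0.19],
    [0,0,0],
  ],
  angular=[
    [0,-0.11,0],
    [0,-0.11,0],
    [0,-0.11,0],
    [0,-0.11,0],
    [0,-0.11,0],
    [0,-0.11,0],
    [0,-0.11,0],
    [0,-0.11,0],
    [0,-0.11,0],
    [0,0,0],
  ],
  claw=[0.6,0.6,0.6,0.6,0.6,0.6,0.6,0.6,0.6,0.6],
)

```text
clock: 20.0
position: [0.6155, -0.0636, 0.03]
ee_rot: [0.042, 2.262, -0.031]
force: [-0.7, -0.1, -0.1]
width: 0.597
gripper_force: 0.0
```

```bash
python3 push.py .52 -.063 .03 .6 8; python3 mk.py
python3 - <<'E'
from cell import arm
import cv2,numpy as np
a=arm.get_image("side");b=arm.get_image("scene")
i=np.vstack([cv2.resize(a["frame"][170:310,230:470],(514,300)),cv2.resize(b["frame"][130:310,220:460],(400,300))[:,:].repeat(1,0) if 0 else cv2.resize(b["frame"][150:290,220:460],(514,300))])
cv2.imwrite("pics/p4.png",i[:,:,::-1])
E
```

```text
20.0 [ 0.615 -0.064  0.03 ] [ 0.63  0.89 -0.85  2.46  2.67  1.04 -0.82] tilt 0.88 [-0.7 -0.1 -0.1] 0.5971876892896286
[-1.19343302e+01  8.04558882e-02  2.31988564e-03] [-0.00754868  0.23312622  0.00158748]
[[0.3, -0.02, -0.37], [0.32, -0.02, -0.36], [0.33, -0.02, -0.35], [0.34, -0.02, -0.33], [0.35, -0.01, -0.32], [0.36, -0.01, -0.31], [0.37, -0.01, -0.3], [0.38, -0.01, -0.28]]
scene band z med 0.2340 range 0.2157 0.2402 n55 ptr z med 0.2265 range 0.2142 0.2317 n33 [0.573 0.086 0.227]
side band z med 0.2325 range 0.2140 0.2389 n85 ptr z med 0.2265 range 0.2186 0.2303 n48 [0.575 0.082 0.227]
```

View pics/p4.png

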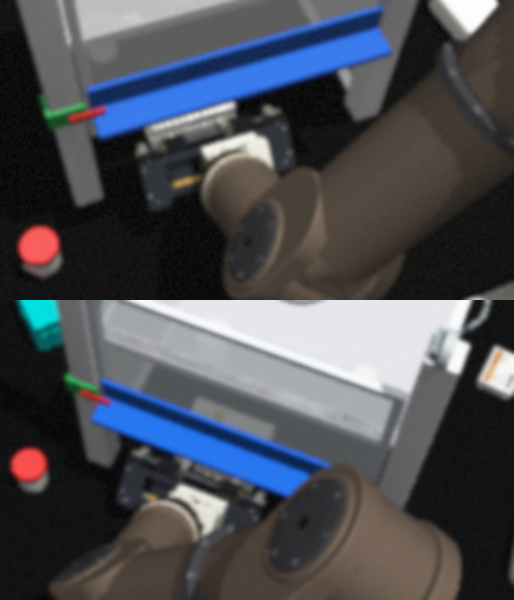

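Emit:
arm_command(
  dp=[
    [0.3,0,-0.37],
    [0.32,0,-0.36],
    [0.33,0,-0.35],
    [0.34,0,-0.33],
    [0.35,0,-0.32],
    [0.36,0,-0.31],
    [0.37,0,-0.3],
    [0.38,0,-0.28],
    [0,0,0],
    [0,0,0],
  ],
  angular=[
    [0,0.23,0],
    [0,0.23,0],
    [0,0.23,0],
    [0,0.23,0],
    [0,0.23,0],
    [0,0.23,0],
    [0,0.23,0],
    [0,0.23,0],
    [0,0,0],
    [0,0,0],
  ],
  claw=[0.6,0.6,0.6,0.6,0.6,0.6,0.6,0.6,0.6,0.6],
)

```text
clock: 21.2
position: [0.5203, -0.0599, 0.0311]
ee_rot: [0.047, 2.536, -0.027]
force: [-0.5, 0.2, 0.4]
width: 0.599
gripper_force: 0.0
```

```bash
python3 push.py .43 -.063 .035 .35 8
python3 - <<'E'
from h import *
from cell import arm
for n in ("side","scene"):
    d=arm.get_image(n);P=cloud(d);q=P[(d["z_map"]>0)&(P[...,0]>.58)&(P[...,0]<.75)&(P[...,1]>-.16)&(P[...,1]<.06)&(abs(P[...,2]-.062)<.008)]
    print(n,len(q),np.percentile(q,[2,98],axis=0).round(3).tolist() if len(q) else "")
    r=cv2.cvtColor(d["frame"],cv2.COLOR_RGB2BGR); cv2.imwrite(f"pics/e_{n}.png",cv2.resize(r[130:310,220:460],(640,480)))
E
```

```text
21.2 [ 0.52  -0.06   0.031] [ 0.63  0.63 -0.82  2.49  2.35  0.65 -0.72] tilt 0.61 [-0.5  0.2  0.4] 0.5986054528442566
[-11.28804267  -0.38320161   0.48511701] [-0.0083803   0.21244758  0.00035858]
[[0.36, -0.03, -0.27], [0.37, -0.03, -0.26], [0.38, -0.03, -0.25], [0.38, -0.03, -0.24], [0.39, -0.03, -0.22], [0.4, -0.03, -0.21], [0.4, -0.03, -0.2], [0.41, -0.03, -0.19]]
side 143 [[0.622, -0.118, 0.054], [0.633, -0.005, 0.066]]
scene 0
```

View pics/e_side.png

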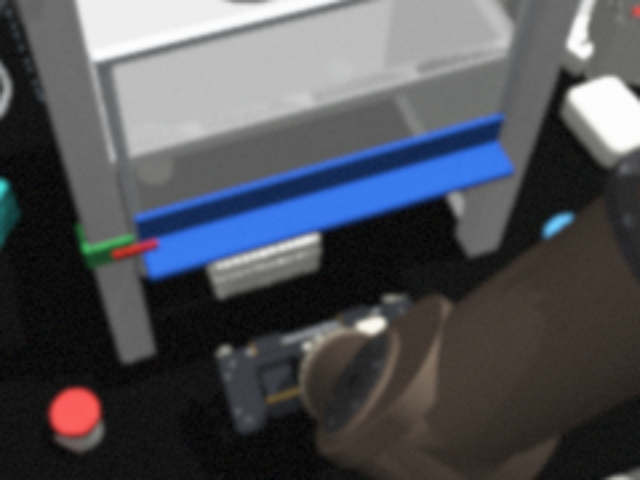

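The picture shows the box standing flat behind the window, with its near face at (265,265) and x = 0.622 m, about 25 mm past the window plane. The pointer at (135,248) is in the band, and the fingers are clear of everything.

```bash
python3 -c "
from cell import arm
print(arm.sign_off())"
```

```text
the job is handed in; nothing more can be done
None
```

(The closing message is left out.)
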